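Refit the saw's debris trap and hold its cover shut

ROBOT

A 6-joint arm with a two-finger parallel gripper is mounted at the origin on a cart in front of the work surface, level with it; the furniture and walls round the work are solid. World frame = base frame: x ahead of the robot, y to its left, z up, the work surface at z = 0. Lengths are in m, angles in rad, forces in N, time in s.
With the tool pointing down it reaches from about 0.35 to 0.975 m from the base axis. Payload 7.1 kg.
Tool frame: the origin (TCP) lies at the very end of the fingers, on their centre line; the grasp point (between the pads) lies arm.grasp_offset behind it (arm.grasp_offset is the distance from the TCP to the grasp point, in m); z points along the fingers, y is the line along which they close (so a half turn about z gives the same grasp; the last joint's range is limited). The gripper opens to 88 mm and grips with 3 to 60 N. Pads are 20 mm wide; open, the fingers measure 115 mm over their backs; the gripper's body (75 mm by 178 mm) begins 61 mm behind the grasp point.
Start: joints at [1.204, 0.423, 1.63, -0, 1.089, -0.019], TCP at [0.213, 0.588, 0.223] pointing down, gripper open.
Joint ranges: [-3, 3], [-0.9, 2.11], [0.09, 2.58], [-1.31, 4.45], [0.11, 2.69], [-2.54, 2.54]. Speed limits (rad/s): [2.39, 2.39, 3.01, 3.14, 3.14, 3.14].

INTERFACE

Orientations are given as a unit quaternion [x, y, z, w].
In Python, from bench import arm gives the robot as it stands.
- The arm moves only by the tool step_arm, never from a script. Its argument "rows" is a list of rows, each an object with "claw": the closure, from 0 (fully open) to 1 (shut); "xyz": the shift along the tool's x, y, z in units of 30 mm (1.0 is 30 mm), a list of three; "angular": the turn, a rotation vector about the tool's x, y, z in units of 5 degrees (1.0 is 5 degrees), a list of three. A call has 1 to 8 rows; each row is the pose to reach, as a shift and turn from the pose commanded when the call began, along the tool's axes at that moment; what a row does not reach only later rows make up. A row lasts 1/12 s, in which the tool goes at most 41.7 mm and 7.16 degrees, less where a joint would pass 70% of its speed; a pose out of reach is approached as far as the arm can. A call with a gripper value outside its range is refused whole. The fingers move at their own pace and stop on an object; "grip_force" is the grip in N (left out, the last holds). Time passes only in rows, so rows that repeat a pose let the fingers close. It gives the time, the measured TCP pose, the force, the opening and the grip force at its end, in the units of the state.
- arm.get_state(): the state, without advancing time (a new reading comes with each control period).
- arm.grab_frame(name): name is "scene" or "top" or "wrist"; returns a dict with "image" (400x640x3 uint8, blue, green, red), "fx", "fy", "cx", "cy" (pixels), "eye" and "rotation" of the camera in the world. Camera axes: x right, y down, z forward; pixel columns grow to the right and rows downward; lengths in m; the calibration is good to about 2 mm. A picture is of the moment at which its call begins. There is no depth.
- arm.job_done(): hands the job in; it is judged then, once.
The state is a dict: "clock": time; "qpos": joint angles; "qvel": joint speeds; "effort": joint torques, N m; "tool_pos": TCP position; "tcp_rot": TCP orientation; "contact_force": force on the tool from outside, world axes, zero at the start; "moment": the same for the moment, N m; "finger_gap": finger opening in m; "grip_force": force on a finger pad.
Only numpy, scipy, OpenCV 4.12 (cv2) and the standard library are available. Lean on these libraries where they do the work, as an engineer would, in place of code of your own. Each camera call takes 0.05 s, during which the arm holds its last target. There are 200 camera calls.

TASK

Put the debris trap of the saw's dust line back together: hang the chip basket by its handle bar on the pair of hooks inside the open box, and turn the wing of the quarter-turn fastener until it lines up with the slot in the cover. Then swing the hinged cover down over the wing, press it flush against its springy seal, and finish while still holding it pressed down with the fingers so that I can lock the wing; leave the other things on the table where they are.

Things in the scene. Friction and masses are not known exactly. Their poses are not given: they have to be found in the camera images.
- trap: Debris trap: fixed grey sheet-steel box 212 (x) x 190 x 130 mm, open on top, an 82 mm duct spigot sticking out 32 mm at its +x and -x sides. Origin: centre of underside, z up. Cover hinged along its +y side. Mouth: x -92 to 92, y -35 to 83 mm; from y -95 to -35 a deck carries the wing. Rim and deck are 130 mm up; a springy black rubber seal round the mouth stands up to 6 mm higher.
- hook_seat (a point): Where the middle of the basket's bar is when hung: trap's y = +25 mm, 108 mm above the table; axes as the trap's; the bar lies along x. Two J hooks of 8 mm wire at x = -60 and +60 mm take its ends, the basket hanging between them. Lower it from above, the bar between the hooks' upturned tips (-y) and rising backs (+y), tops 14 mm above this point, 33 mm clear between them.
- basket: Loose perforated steel chip basket, 84 (x) x 60 (y) x 42 mm, about 0.18 kg, with a fixed upright bail handle: legs at x = -39 and +39 mm carry a round bar of 10 mm diameter along x, 156 mm long, sticking out past them; its centre is 92 mm above the underside. Origin: centre of the underside, z up. Stands on the table at the start. A half turn about z makes no difference.
- basket_bar (a point): Middle of the basket's handle bar (axis along the basket's x): where to grip it, across the basket's y. Bar free for 35 mm either side of it; 45 mm of free height under it.
- wing (a joint): Angle of the quarter-turn wing about the vertical, rad: 0 = its long side lies along the trap's x, the direction of the slot in the cover; positive is anticlockwise from above (long side at the trap's yaw + this value). Turns from -0.4 to 1.9 against light friction (0.06 N m), stays where left, no stop at 0. The cover passes over it only within about 0.17 rad of 0.
- wing_grip (a point): Point on the wing's axis, 24 mm above the deck, 154 mm above the table. The wing is a steel bar 36 mm long, 9.5 mm thick and 18 mm high, from 10 to 28 mm above the deck on a thin neck. Grip it from above across its thickness.
- cover (a joint): Angle of the hinged aluminium cover, rad: 0 = flush, 1.57 = upright, 2.0 = open to its stop, leaning back past the trap's +y side. It stays where left within about 0.3 rad of upright and drops shut by itself, damped, below about 1.2. Left alone it rests on the seal at about 0.04; about 8 N at cover_mid presses it to 0.
- cover_hinge (a point): Middle of the cover's hinge axis (along the trap's x) at the trap's y = 95 mm, 133.5 mm above the table. This frame swings with the cover, a plate 200 mm (x) wide, 5 mm thick, reaching 198 mm from here along the frame's -y to a rolled free edge 8 mm thick; +z is its outer face (up when shut). Its slot, 45 (x) x 19 mm, lies 160 mm along -y.
- cover_mid (a point): Point on the cover's outer face, 105 mm from the hinge axis, midway between its sides: a good place to press down, clear of the wing (which sticks out 22 mm through the slot when the cover is shut).
- tape_measure: Loose tape measure, 60 x 80 x 64 mm; origin under its centre. Leave alone.
- masking_tape: Loose roll of masking tape lying flat, 94 mm across, 24 mm high; origin under its centre. Leave alone.

How it is judged:
On the way:
1. with the cover still open, the basket hangs on both hooks, let go, and the wing is lined up with the slot (value of joint cover above 0.8 rad and x of basket_bar in the frame of hook_seat between -0.016 and 0.016 m and y of basket_bar in the frame of hook_seat between -0.015 and 0.015 m and z of basket_bar in the frame of hook_seat between -0.005 and 0.007 m and angle between basket's own z axis and vertical below 0.3 rad and contact force between the fingers and basket below 0.1 N and value of joint wing between -0.17 and 0.17 rad), for 0.2 s.
At the end, for the whole second after the job is handed in: Cover flush (within 0.015 rad of shut), wing within 0.25 rad of the slot, fingers pressing the cover with over 3 N and staying so; basket upright (within 0.3 rad) and hung by its bar on both hooks (within 16 mm along, 15 mm across, 5 mm below to 7 mm above its seat) (value of joint cover below 0.015 rad and contact force between the fingers and cover above 3 N and value of joint wing between -0.25 and 0.25 rad and x of basket_bar in the frame of hook_seat between -0.016 and 0.016 m and y of basket_bar in the frame of hook_seat between -0.015 and 0.015 m and z of basket_bar in the frame of hook_seat between -0.005 and 0.007 m and angle between basket's own z axis and vertical below 0.3 rad); the arm keeps its last pose, push and grip.
It fails at once if the tape measure or the roll of masking tape is moved by more than 4 cm (distance of any of tape_measure, masking_tape from where it was at the start of the episode above 0.04 m).
It also fails if it takes over 72 s, if anything falls off the work surface, if the arm or the gripper's body presses on something with over 40 N, if the wrist force passes 120 N, or if a joint passes its speed limit or range.

## Working session

There is one attempt and no reset: what is moved stays moved. The work goes in short steps, Python scripts to look and compute and a tool call to move; the robot and the scene stay as the last step left them, time stands still between calls to the robot, and variables do not carry over. Pictures are saved under pics/ and viewed, at most 10 in all, crops included, and the job is handed in when it is done.

Besides the shell and the picture viewer there is one more tool, called after ">>>" as name([rows], argument=value, ...), one row to a line, values as JSON. step_arm: Moves the arm, as the interface text tells. Its arguments: {"type":"object","properties":{"rows":{"type":"array"},"grip_force":{"type":"number"}},"required":["rows"]}

```bash
mkdir -p pics; ls
python3 - <<'E'
from bench import arm
import cv2
for n in ("scene","top"):
    f=arm.grab_frame(n); cv2.imwrite(f"pics/{n}0.png",f["image"]); print(n,f["fx"],f["fy"],f["cx"],f["cy"],f["eye"],f["rotation"])
s=arm.get_state(); print(s, arm.grasp_offset)
E
```

```text
pics
scene 431.3435637349167 431.3435637349167 313.7683113125248 207.90844401051663 [ 0.07220167 -0.34314709  0.82705922] [ 0.83431813 -0.40100826  0.16833397 -0.33877619]
top 376.2553017951928 376.2553017951928 327.1513356669607 204.02013864564088 [0.56489254 0.0979657  0.95248096] [-0.70582051  0.70664181 -0.03850282  0.03150054]
{'clock': 0.1, 'qpos': array([ 1.20402328e+00,  4.23747574e-01,  1.63060924e+00, -3.97703732e-05,
        1.08858761e+00, -1.89987601e-02]), 'qvel': array([ 0.00217491, -0.0027245 , -0.00207085,  0.00175135,  0.00057866,
       -0.00074623]), 'effort': array([-3.47330924e-04, -5.45612419e+01, -2.74323982e+01,  6.44637085e-02,
        1.87726622e-02, -5.01251384e-05]), 'tool_pos': array([0.21281032, 0.5871231 , 0.22199165]), 'tcp_rot': array([ 1.73003036e-01,  9.84921059e-01, -6.66723883e-04, -1.12276337e-04]), 'contact_force': array([-0.17025798, -1.18589305, -0.05316389]), 'moment': array([-0.09302982, -0.03895943, -0.01492462]), 'grip_force': 0.0, 'finger_gap': 0.08740273146964675} 0.0187
```

View pics/scene0.png

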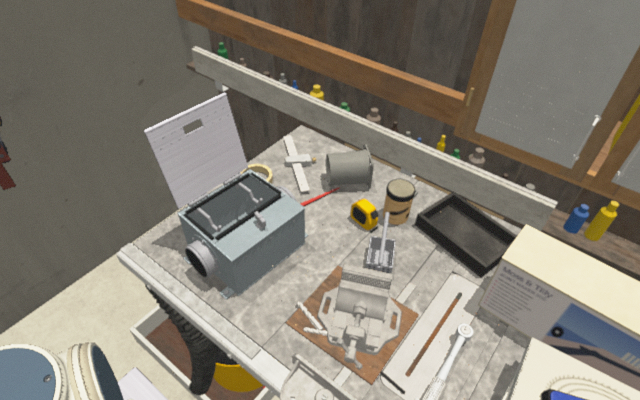

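View pics/top0.png

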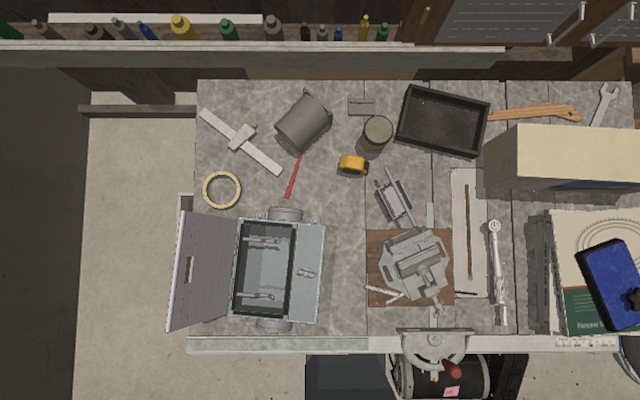

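The scene view shows the trap at (245,230) with its cover open. The basket is at (381,255), just behind the vise. In the top view the trap spans x 235–325 and y 215–325, and the basket is at (394,200). I'll zoom in next.

```bash
cat > h.py <<'E'
from bench import arm
import numpy as np, cv2
from scipy.spatial.transform import Rotation as R
def cam(f): return R.from_quat(f["rotation"]).as_matrix()
def ray(f,u,v,z):
    d=cam(f)@np.array([(u-f["cx"])/f["fx"],(v-f["cy"])/f["fy"],1]); e=np.array(f["eye"]); return e+d*(z-e[2])/d[2]
def proj(f,p):
    c=cam(f).T@(np.asarray(p)-f["eye"]); return np.array([f["cx"]+f["fx"]*c[0]/c[2],f["cy"]+f["fy"]*c[1]/c[2]])
E
python3 - <<'E'
import cv2,numpy as np
im=cv2.imread("pics/top0.png")
a=cv2.resize(im[195:345,160:340],None,fx=4,fy=4,interpolation=cv2.INTER_CUBIC)[:, :500] if 0 else None
A=cv2.resize(im[205:330,225:335],(440,500),interpolation=cv2.INTER_CUBIC)
B=cv2.resize(im[155:235,365:425],(360,480),interpolation=cv2.INTER_CUBIC)
o=np.zeros((500,800,3),np.uint8);o[:,:440]=A;o[:480,440:]=B
cv2.imwrite("pics/c1.png",o)
E
```

```text
(no output)
```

View pics/c1.png

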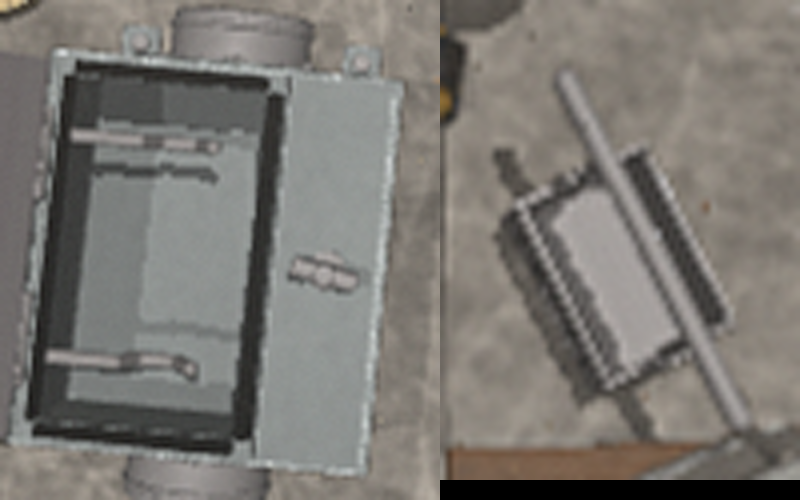

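The left crop shows the deck corners at about (325.7,225.5) and (316.2,322.5). The left corners of the box are near (238,217) and (228,316), and the wing runs (297.5,271.3)–(315,275.8). The right crop shows the basket's bar running from (385.5,167.5) to (415.8,226.7).

Run:
```python
from h import *
f=arm.grab_frame("top")
P=lambda u,v,z:ray(f,u,v,z)
tr=P(325.7,225.5,.13);br=P(316.2,322.5,.13);tl=P(238.5,217,.13);bl=P(228.5,315.5,.13)
d=tr-br;print("side",np.linalg.norm(d),"212; w",np.linalg.norm(tl-tr),np.linalg.norm(bl-br),"190")
yaw=np.arctan2(d[1],d[0]);print("yaw",yaw,np.arctan2(*(tl-bl)[[1,0]]))
yv=tl-tr;print("yaw from width",np.arctan2(-yv[0],yv[1]))
c=(tr+br+tl+bl)/4;ex=np.array([np.cos(yaw),np.sin(yaw),0]);ey=np.array([-ex[1],ex[0],0])
m=(tr+br)/2+ey*.095;print("centre",c,m)
w=P(306.25,273,.158);wa=P(297.5,271.3,.158);wb=P(315,275.8,.158)
print("wing",w,np.linalg.norm(wa-wb),np.arctan2(*(wa-wb)[[1,0]])-yaw, "in trap",(w-m)@ex,(w-m)@ey)
a=P(385.5,167.5,.092);b=P(415.8,226.7,.092)
print("bar",(a+b)/2,np.linalg.norm(a-b),"156",np.arctan2(*(a-b)[[1,0]]))
print("seat",m+ey*.025)
s=arm.get_state();print(s["tool_pos"],R.from_quat(s["tcp_rot"]).as_matrix())
```

```text
side 0.20740600242992116 212; w 0.19137069548705815 0.18727513611900912 190
yaw -0.0989685686025705 -0.07938471596152494
yaw from width -0.0983344392385807
centre [0.5047724  0.19751344 0.13      ] [0.50565925 0.19777293 0.13      ]
wing [0.49947427 0.13379995 0.158     ] 0.0376409554427166 1.4190502303324022 in trap 0.00016626906677787186 -0.06427105611338094
bar [ 0.66683409 -0.07998338  0.092     ] 0.15305898047212946 156 0.4542216483114596
seat [0.50812943 0.22265059 0.13      ]
[0.21285322 0.58720302 0.2220883 ] [[-9.40106229e-01  3.40881380e-01 -4.04474519e-04]
 [ 3.40881619e-01  9.40105623e-01 -1.06774979e-03]
 [ 1.62727483e-05 -1.14167616e-03 -9.99999348e-01]]
```

```bash
cat >> h.py <<'E'
T0=np.array([.505,.198,0]);YAW=-.097
RT=R.from_euler("z",YAW).as_matrix()
trap=lambda p:T0+RT@np.asarray(p,float)
def down(yawy,tilt=0):  # closing-axis yaw, tilt about tool x
    y=np.array([np.cos(yawy),np.sin(yawy),0]);z=np.array([0,0,-1.]);x=np.cross(y,z)
    return R.from_matrix(np.c_[x,y,z])*R.from_rotvec([tilt,0,0])
def go(p,rot):
    s=arm.get_state();q=R.from_quat(s["tcp_rot"])
    print("xyz",np.round(q.inv().apply(np.asarray(p)-s["tool_pos"])/.03,2),"ang",np.round(np.degrees((q.inv()*rot).as_rotvec())/5,2))
E
python3 - <<'E'
from h import *
for n in("top","scene"):
    f=arm.grab_frame(n)
    for th in(1.3,1.5,1.7,1.9,2.0):
        print(n,th,[np.round(proj(f,trap([x,.095-.198*np.cos(th),.1335+.198*np.sin(th)]))) for x in(.1,-.1)])
go([.213,.588,.42],down(-.25)); go(trap([0,-.065,.22]),down(-.25))
E
```

```text
top 1.3 [array([244., 215.]), array([230., 338.])]
top 1.5 [array([220., 213.]), array([204., 337.])]
top 1.7 [array([196., 210.]), array([180., 334.])]
top 1.9 [array([175., 209.]), array([159., 331.])]
top 2.0 [array([166., 208.]), array([149., 329.])]
scene 1.3 [array([256., 111.]), array([174., 153.])]
scene 1.5 [array([244., 101.]), array([162., 141.])]
scene 1.7 [array([232.,  94.]), array([151., 133.])]
scene 1.9 [array([222.,  92.]), array([141., 129.])]
scene 2.0 [array([217.,  91.]), array([138., 128.])]
xyz [ 0.    0.02 -6.59] ang [-1.000e-02  1.000e-02  1.688e+01]
xyz [-14.11 -10.98   0.08] ang [-1.000e-02  1.000e-02  1.688e+01]
```

>>> step_arm([
  {"claw": 0.3,"xyz": [0,0,-5],"angular": [0,0,8]},
  {"claw": 0.3,"xyz": [0,0,-5],"angular": [0,0,8]},
  {"claw": 0.3,"xyz": [-4,-3,-6.5],"angular": [0,0,17]},
  {"claw": 0.3,"xyz": [-5,-4,-6.5],"angular": [0,0,17]},
  {"claw": 0.3,"xyz": [-7,-6,-6.5],"angular": [0,0,17]},
  {"claw": 0.3,"xyz": [-9,-7.5,-6.5],"angular": [0,0,17]},
  {"claw": 0.3,"xyz": [-11,-9,-6.5],"angular": [0,0,17]},
  {"claw": 0.3,"xyz": [-13,-10.5,-6.5],"angular": [0,0,17]},
], grip_force=20)

```text
clock: 0.92
tool_pos: [0.3326, 0.3861, 0.3855]
tcp_rot: [0.626, 0.78, 0.001, 0.0]
contact_force: [0.5, 0.2, -0.3]
finger_gap: 0.0615
grip_force: 0.0
```

Run:
```python
from h import *
print(arm.get_state()["tool_pos"]); go(trap([0,-.065,.24]),down(-.25))
```

```text
[0.33262907 0.38610129 0.38547952]
xyz [-9.43  3.58  4.85] ang [ 0.01 -0.01  5.36]
```

>>> step_arm([
  {"claw": 0.3,"xyz": [-9.4,3.6,0],"angular": [0,0,5.4]},
  {"claw": 0.3,"xyz": [-9.4,3.6,0],"angular": [0,0,5.4]},
  {"claw": 0.3,"xyz": [-9.4,3.6,0],"angular": [0,0,5.4]},
  {"claw": 0.3,"xyz": [-9.4,3.6,0],"angular": [0,0,5.4]},
  {"claw": 0.3,"xyz": [-9.4,3.6,0],"angular": [0,0,5.4]},
  {"claw": 0.3,"xyz": [-9.4,3.6,0],"angular": [0,0,5.4]},
  {"claw": 0.3,"xyz": [-9.4,3.6,0],"angular": [0,0,5.4]},
  {"claw": 0.3,"xyz": [-9.4,3.6,0.0],"angular": [0,0,5.4]},
])

```text
clock: 1.58
tool_pos: [0.5021, 0.1324, 0.3845]
tcp_rot: [0.79, 0.613, -0.0, 0.001]
contact_force: [-0.7, 0.7, 0.2]
finger_gap: 0.0618
grip_force: 0.0
```

>>> step_arm([
  {"claw": 0.3,"xyz": [0,0,4],"angular": [0,0,0]},
  {"claw": 0.3,"xyz": [0,0,4],"angular": [0,0,0]},
  {"claw": 0.3,"xyz": [0,0,4],"angular": [0,0,0]},
  {"claw": 0.3,"xyz": [0,0,4],"angular": [0,0,0]},
  {"claw": 0.3,"xyz": [0,0,4],"angular": [0,0,0]},
])

```text
clock: 2.0
tool_pos: [0.4987, 0.1367, 0.2636]
tcp_rot: [0.789, 0.614, -0.002, -0.001]
contact_force: [0.8, 0.6, 0.0]
finger_gap: 0.0613
grip_force: 0.0
```

Run:
```python
from h import *
f=arm.grab_frame("wrist");cv2.imwrite("pics/w1.png",f["image"])
s=arm.get_state();print(s["tool_pos"],s["qpos"],f["eye"]);
print(proj(f,trap([0,-.065,.158]))); go(trap([0,-.065,.134]),down(-.25))
```

```text
[0.50025029 0.13705884 0.26567582] [2.44424557e-01 2.15064863e-01 1.82197724e+00 9.19291392e-05
 1.10431238e+00 4.92224873e-01] [0.5194376  0.21800208 0.42615504]
[319.53060777 199.16620125]
xyz [-0.13 -0.02  4.39] ang [ 0.   -0.    0.02]
```

View pics/w1.png

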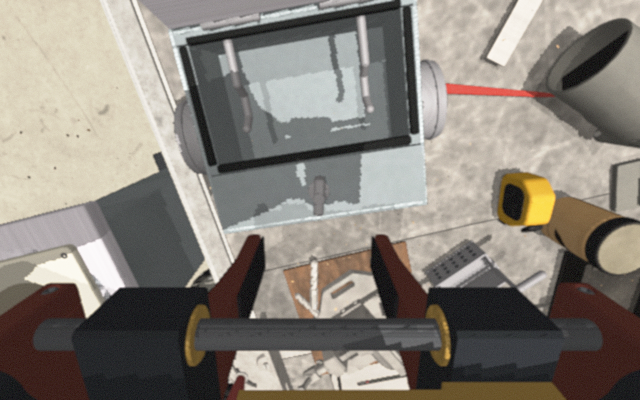

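The wrist view shows the wing at (320,195), against a predicted (319.5,199), with its long side parallel to the finger plane. The trap's position is confirmed, so I'll descend and grip the wing.

>>> step_arm([
  {"claw": 0.3,"xyz": [-0.13,0,1.5],"angular": [0,0,0]},
  {"claw": 0.3,"xyz": [-0.13,0,2.5],"angular": [0,0,0]},
  {"claw": 0.3,"xyz": [-0.13,0,3.5],"angular": [0,0,0]},
  {"claw": 0.3,"xyz": [-0.13,0,4.2],"angular": [0,0,0]},
  {"claw": 0.3,"xyz": [-0.13,0,4.2],"angular": [0,0,0]},
  {"claw": 0.3,"xyz": [-0.13,0,4.2],"angular": [0,0,0]},
  {"claw": 1,"xyz": [-0.13,0,4.2],"angular": [0,0,0]},
  {"claw": 1,"xyz": [-0.13,0,4.2],"angular": [0,0,0]},
], grip_force=15)

```text
clock: 2.72
tool_pos: [0.5009, 0.1334, 0.1412]
tcp_rot: [0.789, 0.614, 0.002, 0.001]
contact_force: [0.2, -0.2, 0.5]
finger_gap: 0.0517
grip_force: 0.0
```

>>> step_arm([
  {"claw": 1,"xyz": [0,0,0],"angular": [0,0,0]},
  {"claw": 1,"xyz": [0,0,0],"angular": [0,0,0]},
  {"claw": 1,"xyz": [0,0,0],"angular": [0,0,0]},
  {"claw": 1,"xyz": [0,0,0],"angular": [0,0,0]},
  {"claw": 1,"xyz": [0,0,0],"angular": [0,0,0]},
])

```text
clock: 3.13
tool_pos: [0.4989, 0.1328, 0.1387]
tcp_rot: [0.789, 0.614, 0.0, 0.0]
contact_force: [-0.2, -0.5, 0.6]
finger_gap: 0.0185
grip_force: 0.0
```

Run:
```python
from h import *
s=arm.get_state();print(s["tool_pos"],s["qpos"],s["finger_gap"],s["grip_force"],s["contact_force"],s["moment"])
go(trap([0,-.065,.138]),down(YAW-np.pi/2))
```

```text
[0.49890908 0.13275598 0.13872023] [ 2.37018454e-01  3.86207463e-01  1.92939933e+00 -9.44547914e-06
  8.25821661e-01  4.85306289e-01] 0.018492248906142886 0.0 [-0.23204316 -0.50567339  0.57456525] [-0.13067245  0.04631387  0.05739177]
xyz [ 0.02 -0.01  0.02] ang [ 0.   -0.   16.27]
```

>>> step_arm([
  {"claw": 1,"xyz": [0,0,0],"angular": [0,0,0]},
  {"claw": 1,"xyz": [0,0,0],"angular": [0,0,0]},
  {"claw": 1,"xyz": [0,0,0],"angular": [0,0,0]},
  {"claw": 1,"xyz": [0,0,0],"angular": [0,0,1]},
  {"claw": 1,"xyz": [0,0,0],"angular": [0,0,2.2]},
  {"claw": 1,"xyz": [0,0,0],"angular": [0,0,3.5]},
  {"claw": 1,"xyz": [0,0,0],"angular": [0,0,4.8]},
  {"claw": 1,"xyz": [0,0,0],"angular": [0,0,6]},
])

```text
clock: 3.8
tool_pos: [0.4975, 0.1332, 0.1385]
tcp_rot: [0.922, 0.386, -0.001, -0.001]
contact_force: [-6.9, 5.2, 7.4]
finger_gap: 0.0092
grip_force: 15.0
```

>>> step_arm([
  {"claw": 1,"xyz": [0,0,0],"angular": [0,0,1.3]},
  {"claw": 1,"xyz": [0,0,0],"angular": [0,0,2.6]},
  {"claw": 1,"xyz": [0,0,0],"angular": [0,0,3.9]},
  {"claw": 1,"xyz": [0,0,0],"angular": [0,0,5.2]},
  {"claw": 1,"xyz": [0,0,0],"angular": [0,0,6.5]},
  {"claw": 1,"xyz": [0,0,0],"angular": [0,0,7.8]},
  {"claw": 1,"xyz": [0,0,0],"angular": [0,0,9.0]},
  {"claw": 1,"xyz": [0,0,0],"angular": [0,0,10.0]},
])

```text
clock: 4.47
tool_pos: [0.4969, 0.1347, 0.1385]
tcp_rot: [0.999, -0.04, -0.002, -0.001]
contact_force: [-8.5, 12.7, 6.6]
finger_gap: 0.0095
grip_force: 15.0
```

Run:
```python
from h import *
s=arm.get_state();print(s["tool_pos"],s["qpos"],s["finger_gap"],s["grip_force"],s["contact_force"],s["moment"])
go(trap([0,-.065,.138]),down(YAW-np.pi/2))
```

```text
[0.49691417 0.13468501 0.13849015] [0.23933699 0.38596772 1.93057526 0.00503374 0.828019   1.88662334] 0.009489156140823653 15.00828355550766 [-8.45767442 12.72673984  6.6168996 ] [2.42246321 1.75141706 0.05265853]
xyz [0.06 0.04 0.02] ang [-0.03  0.05  0.2 ]
```

>>> step_arm([
  {"claw": 1,"xyz": [0,0,0],"angular": [0,0,0.2]},
  {"claw": 1,"xyz": [0,0,0],"angular": [0,0,0.2]},
  {"claw": 0.7,"xyz": [0,0,0],"angular": [0,0,0.2]},
  {"claw": 0.7,"xyz": [0,0,0],"angular": [0,0,0.2]},
  {"claw": 0.7,"xyz": [0,0,0],"angular": [0,0,0.2]},
  {"claw": 0.7,"xyz": [0,0,-1],"angular": [0,0,0.2]},
  {"claw": 0.7,"xyz": [0,0,-2.4],"angular": [0,0,0.2]},
  {"claw": 0.7,"xyz": [0,0,-3.6],"angular": [0,0,0.2]},
])

```text
clock: 5.13
tool_pos: [0.4987, 0.1323, 0.2476]
tcp_rot: [0.999, -0.046, -0.001, 0.0]
contact_force: [1.3, 0.1, -0.1]
finger_gap: 0.0264
grip_force: 0.0
```

Run:
```python
from h import *
s=arm.get_state();print(s["tool_pos"],s["qpos"])
r=down(YAW-np.pi/2)
for p in([0,.05,.29],[0,.11,.29],[0,.165,.29]): go(trap(p),r)
```

```text
[0.49868974 0.13231173 0.24763637] [ 2.36494540e-01  2.32688136e-01  1.84471224e+00 -4.14216198e-04
  1.06558086e+00  1.89896092e+00]
xyz [ 0.02 -3.87 -1.42] ang [0.01 0.01 0.06]
xyz [ 0.03 -5.87 -1.42] ang [0.01 0.01 0.06]
xyz [ 0.04 -7.7  -1.42] ang [0.01 0.01 0.06]
```

>>> step_arm([
  {"claw": 1,"xyz": [0,-1,-1.4],"angular": [0,0,0]},
  {"claw": 1,"xyz": [0,-2.2,-1.4],"angular": [0,0,0]},
  {"claw": 1,"xyz": [0,-3.4,-1.4],"angular": [0,0,0]},
  {"claw": 1,"xyz": [0,-4.4,-1.4],"angular": [0,0,0]},
  {"claw": 1,"xyz": [0,-5.2,-1.4],"angular": [0,0,0]},
  {"claw": 1,"xyz": [0,-5.8,-1.4],"angular": [0,0,0]},
  {"claw": 1,"xyz": [0,-6.2,-1.4],"angular": [0,0,0]},
  {"claw": 1,"xyz": [0,-6.6,-1.4],"angular": [0,0,0]},
])

```text
clock: 5.8
tool_pos: [0.517, 0.3303, 0.2882]
tcp_rot: [0.999, -0.045, -0.0, 0.0]
contact_force: [-0.6, -1.5, -1.6]
finger_gap: 0.0006
grip_force: 0.6
```

>>> step_arm([
  {"claw": 1,"xyz": [0,-0.2,0],"angular": [0,0,0]},
  {"claw": 1,"xyz": [0,-0.35,0],"angular": [0,0,0]},
  {"claw": 1,"xyz": [0,-0.5,0],"angular": [0,0,0]},
  {"claw": 1,"xyz": [0,-0.5,0],"angular": [0,0,0]},
])

```text
clock: 6.13
tool_pos: [0.5185, 0.345, 0.2886]
tcp_rot: [0.999, -0.046, 0.0, -0.0]
contact_force: [0.2, -0.4, 0.3]
finger_gap: 0.0004
grip_force: 0.0
```

Run:
```python
from h import *
s=arm.get_state();print(s["tool_pos"],s["contact_force"],RT.T@(s["tool_pos"]-T0))
```

```text
[0.51847047 0.34500339 0.28859859] [ 0.1769427  -0.37184733  0.26895705] [-0.00082983  0.14761695  0.28859859]
```

>>> step_arm([
  {"claw": 1,"xyz": [0,-0.25,0],"angular": [0,0,0]},
  {"claw": 1,"xyz": [0,-0.25,0],"angular": [0,0,0]},
])

```text
clock: 6.3
tool_pos: [0.5192, 0.3529, 0.2887]
tcp_rot: [0.999, -0.046, 0.0, -0.0]
contact_force: [-0.5, 0.1, -0.7]
finger_gap: 0.0002
grip_force: 0.0
```

Run:
```python
from h import *
s=arm.get_state();print(s["tool_pos"],s["contact_force"])
go([.667,-.080,.27],down(.454-np.pi/2))
```

```text
[0.51919007 0.35287075 0.2887258 ] [-0.50173737  0.11612041 -0.74106561]
xyz [ 6.22 13.92  0.62] ang [-0.01 -0.01 -6.25]
```

>>> step_arm([
  {"claw": 0.2,"xyz": [0,1.3,0],"angular": [0,0,0]},
  {"claw": 0.2,"xyz": [6.2,13.9,0],"angular": [0,0,-6.2]},
  {"claw": 0.2,"xyz": [6.2,13.9,0],"angular": [0,0,-6.2]},
  {"claw": 0.2,"xyz": [6.2,13.9,0],"angular": [0,0,-6.2]},
  {"claw": 0.2,"xyz": [6.2,13.9,0],"angular": [0,0,-6.2]},
  {"claw": 0.2,"xyz": [6.2,13.9,0],"angular": [0,0,-6.2]},
  {"claw": 0.2,"xyz": [6.2,13.9,0],"angular": [0,0,-6.2]},
  {"claw": 0.2,"xyz": [6.2,13.9,0],"angular": [0,0,-6.2]},
])

```text
clock: 6.97
tool_pos: [0.6169, 0.0482, 0.2889]
tcp_rot: [0.975, 0.223, 0.0, 0.0]
contact_force: [0.8, 0.7, -0.0]
finger_gap: 0.0504
grip_force: 0.0
```

>>> step_arm([
  {"claw": 0.2,"xyz": [0,0,0],"angular": [0,0,0]},
  {"claw": 0.2,"xyz": [0,0,0],"angular": [0,0,0]},
])

```text
clock: 7.13
tool_pos: [0.6169, 0.0481, 0.2885]
tcp_rot: [0.975, 0.221, 0.0, -0.0]
contact_force: [0.4, 0.5, -0.2]
finger_gap: 0.0645
grip_force: 0.0
```

Run:
```python
from h import *
s=arm.get_state();print(s["tool_pos"])
go([.667,-.080,.27],down(.454-np.pi/2))
```

```text
[0.61692962 0.0481127  0.28851374]
xyz [-0.34  4.57  0.62] ang [-0.  -0.  -0.1]
```

>>> step_arm([
  {"claw": 0.2,"xyz": [-0.34,4.57,1.6],"angular": [0,0,-0.1]},
  {"claw": 0.2,"xyz": [-0.34,4.57,1.6],"angular": [0,0,-0.1]},
  {"claw": 0.2,"xyz": [-0.34,4.57,1.6],"angular": [0,0,-0.1]},
  {"claw": 0.2,"xyz": [-0.34,4.57,1.6],"angular": [0,0,-0.1]},
  {"claw": 0.2,"xyz": [-0.34,4.57,1.6],"angular": [0,0,-0.1]},
  {"claw": 0.2,"xyz": [-0.34,4.57,1.6],"angular": [0,0,-0.1]},
  {"claw": 0.2,"xyz": [-0.34,4.57,1.6],"angular": [0,0,-0.1]},
])

```text
clock: 7.72
tool_pos: [0.6667, -0.0757, 0.2409]
tcp_rot: [0.974, 0.228, 0.0, -0.0]
contact_force: [0.7, -0.0, -0.5]
finger_gap: 0.0701
grip_force: 0.0
```

Run:
```python
from h import *
f=arm.grab_frame("wrist");cv2.imwrite("pics/w2.png",f["image"])
s=arm.get_state();print(s["tool_pos"],s["qpos"]);
d=np.array([np.cos(.454),np.sin(.454),0]);b=np.array([.667,-.08,.092])
for k in(-.078,0,.078):print(proj(f,b+k*d))
```

```text
[ 0.66676101 -0.07552924  0.24125898] [-1.30742415e-01  4.72093660e-01  1.50542363e+00  4.96550678e-04
  1.16355186e+00  9.79486298e-01]
[320.58368697 252.14784551]
[321.14459018 184.88694608]
[321.79498544 106.89457735]
```

View pics/w2.png

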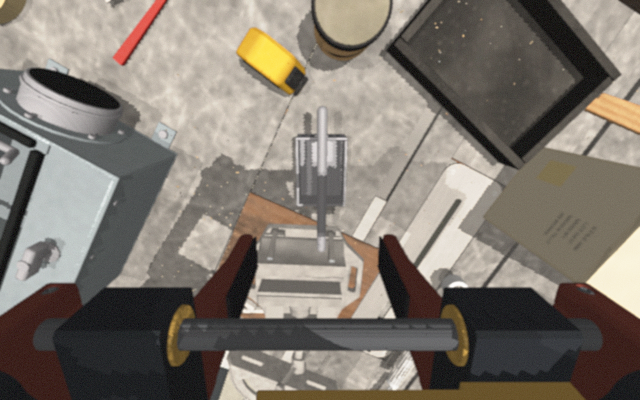

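The wrist view shows the bar running from (322,107) to (322,250), matching the predicted 107 to 252. The vise is near its lower end, so I'll grip 8 mm off centre, away from the vise, with the tool tilted 5°.

```bash
cat >> h.py <<'E'
def grip(bar,yawx,off=.008,tip=.010,tilt=np.radians(5)):
    r=down(yawx-np.pi/2,tilt); d=np.array([np.cos(yawx),np.sin(yawx),0])
    go(np.asarray(bar)+off*d+r.apply([0,0,tip]),r)
E
python3 - <<'E'
from h import *
grip([.667,-.08,.15],.454);grip([.667,-.08,.092],.454)
E
```

```text
xyz [0.21 0.11 3.37] ang [ 1.   -0.    0.07]
xyz [0.2  0.11 5.31] ang [ 1.   -0.    0.07]
```

>>> step_arm([
  {"claw": 0.3,"xyz": [0.2,0.1,1],"angular": [1,0,0]},
  {"claw": 0.3,"xyz": [0.2,0.1,2],"angular": [1,0,0]},
  {"claw": 0.3,"xyz": [0.2,0.1,3],"angular": [1,0,0]},
  {"claw": 0.3,"xyz": [0.2,0.1,3.8],"angular": [1,0,0]},
  {"claw": 0.3,"xyz": [0.2,0.1,4.6],"angular": [1,0,0]},
  {"claw": 0.3,"xyz": [0.2,0.1,5.3],"angular": [1,0,0]},
  {"claw": 0.3,"xyz": [0.2,0.1,5.3],"angular": [1,0,0]},
  {"claw": 0.3,"xyz": [0.2,0.1,5.3],"angular": [1,0,0]},
], grip_force=30)

```text
clock: 8.43
tool_pos: [0.673, -0.076, 0.0815]
tcp_rot: [0.973, 0.228, -0.011, -0.043]
contact_force: [0.3, 0.2, 0.7]
finger_gap: 0.0611
grip_force: 0.0
```

>>> step_arm([
  {"claw": 1,"xyz": [0,0,0],"angular": [0,0,0]},
  {"claw": 1,"xyz": [0,0,0],"angular": [0,0,0]},
  {"claw": 1,"xyz": [0,0,0],"angular": [0,0,0]},
  {"claw": 1,"xyz": [0,0,0],"angular": [0,0,0]},
  {"claw": 1,"xyz": [0,0,0],"angular": [0,0,0]},
  {"claw": 1,"xyz": [0,0,0],"angular": [0,0,0]},
  {"claw": 1,"xyz": [0,0,0],"angular": [0,0,0]},
  {"claw": 1,"xyz": [0,0,0],"angular": [0,0,0]},
])

```text
clock: 9.1
tool_pos: [0.6736, -0.0776, 0.0816]
tcp_rot: [0.973, 0.227, -0.01, -0.043]
contact_force: [-0.1, 1.2, 0.6]
finger_gap: 0.0116
grip_force: 0.3
```

Run:
```python
from h import *
s=arm.get_state();print(s["tool_pos"],s["finger_gap"],s["grip_force"],s["contact_force"])
grip([.667,-.08,.092],.454);
```

```text
[ 0.67355962 -0.07763291  0.08160824] 0.011567911842743885 0.34325698390603065 [-0.14193281  1.21346349  0.5538742 ]
xyz [ 0.04 -0.05 -0.01] ang [-0.    0.    0.05]
```

>>> step_arm([
  {"claw": 1,"xyz": [0,0,0],"angular": [0,0,0]},
  {"claw": 1,"xyz": [0,0,0],"angular": [0,0,0]},
  {"claw": 1,"xyz": [0,0,0],"angular": [0,0,0]},
  {"claw": 1,"xyz": [0,0.05,-0.5],"angular": [0,0,0]},
  {"claw": 1,"xyz": [0,0.1,-1.5],"angular": [0,0,0]},
  {"claw": 1,"xyz": [0,0.2,-2.7],"angular": [0,0,0]},
  {"claw": 1,"xyz": [0,0.3,-3.9],"angular": [0,0,0]},
  {"claw": 1,"xyz": [0,0.4,-5],"angular": [0,0,0]},
])

```text
clock: 9.77
tool_pos: [0.6846, -0.1003, 0.2315]
tcp_rot: [0.973, 0.227, -0.01, -0.042]
contact_force: [0.4, -1.0, -1.2]
finger_gap: 0.009
grip_force: 30.0
```

Run:
```python
from h import *
s=arm.get_state();print(s["tool_pos"],s["finger_gap"],s["grip_force"],s["contact_force"])
grip(trap([0,.022,.28]),YAW);
```

```text
[ 0.68460775 -0.10026072  0.23148568] 0.009014821641409957 29.999426007270813 [ 0.41053681 -0.96903854 -1.19800381]
xyz [ -0.34 -12.14  -0.23] ang [0.   0.56 6.34]
```

>>> step_arm([
  {"claw": 1,"xyz": [0,-0.1,-1.2],"angular": [0,0,0]},
  {"claw": 1,"xyz": [-0.05,-1.3,-1.2],"angular": [0,0.07,0.8]},
  {"claw": 1,"xyz": [-0.1,-2.6,-1.1],"angular": [0,0.14,1.6]},
  {"claw": 1,"xyz": [-0.15,-3.9,-1.0],"angular": [0,0.2,2.4]},
  {"claw": 1,"xyz": [-0.2,-5.2,-0.9],"angular": [0,0.28,3.2]},
  {"claw": 1,"xyz": [-0.25,-6.5,-0.8],"angular": [0,0.35,4]},
  {"claw": 1,"xyz": [-0.3,-7.8,-0.7],"angular": [0,0.42,4.8]},
  {"claw": 1,"xyz": [-0.3,-9,-0.6],"angular": [0,0.5,5.6]},
])

```text
clock: 10.43
tool_pos: [0.5565, 0.1372, 0.2712]
tcp_rot: [0.999, -0.018, 0.001, -0.044]
contact_force: [0.4, 0.3, -1.4]
finger_gap: 0.0092
grip_force: 30.0
```

Run:
```python
from h import *
s=arm.get_state();print(s["tool_pos"],s["finger_gap"],s["grip_force"],s["contact_force"])
grip(trap([0,.022,.28]),YAW);
```

```text
[0.55652422 0.13718478 0.27119492] 0.009172706826064072 29.996981620788574 [ 0.38815604  0.32597373 -1.39217197]
xyz [-1.48 -2.7   0.27] ang [-0.    0.06  0.7 ]
```

>>> step_arm([
  {"claw": 1,"xyz": [-0.5,-0.9,0.1],"angular": [0,0,0.3]},
  {"claw": 1,"xyz": [-1,-1.8,0.2],"angular": [0,0,0.6]},
  {"claw": 1,"xyz": [-1.48,-2.7,0.27],"angular": [0,0.06,0.7]},
  {"claw": 1,"xyz": [-1.48,-2.7,0.27],"angular": [0,0.06,0.7]},
  {"claw": 1,"xyz": [-1.48,-2.7,0.27],"angular": [0,0.06,0.7]},
  {"claw": 1,"xyz": [-1.48,-2.7,0.27],"angular": [0,0.06,0.7]},
])

```text
clock: 10.93
tool_pos: [0.5165, 0.2183, 0.2703]
tcp_rot: [0.998, -0.046, 0.002, -0.043]
contact_force: [0.2, -0.3, -0.4]
finger_gap: 0.0089
grip_force: 30.0
```

Run:
```python
from h import *
f=arm.grab_frame("wrist");a=f["image"]
g=arm.grab_frame("scene");b=cv2.resize(g["image"][60:310,120:345],(500,556))
o=np.zeros((556,800,3),np.uint8);o[:,:500]=b;o[:400,500:]=cv2.resize(a[:,:],(300,400))[:, :] if 0 else a[:,170:470];cv2.imwrite("pics/p.png",o)
s=arm.get_state();print(s["tool_pos"])
# expected bar ends from tool pose, and hook landmarks
r=R.from_quat(s["tcp_rot"]);bar=s["tool_pos"]-r.apply([0,0,.010])
for k in(-.086,-.008,.07):print("bar wrist",proj(f,bar+k*r.as_matrix()[:,0])-[170,0]+[500,0])
for x in(-.06,.06):
  for y in(.025-.0165-.004,.025+.0165+.004):print("hook",x,y,proj(f,trap([x,y,.122]))+[330,0])
grip(trap([0,.022,.135]),YAW);grip(trap([0,.022,.108]),YAW)
```

```text
[0.51695246 0.21766768 0.27024733]
bar wrist [647.43176818 378.31298256]
bar wrist [647.49128141 270.45663943]
bar wrist [647.56979596 128.16403908]
hook -0.06 0.0045000000000000005 [673.58368683 245.39011681]
hook -0.06 0.0455 [636.62940261 243.84771932]
hook 0.06 0.0045000000000000005 [677.12053885 134.87653447]
hook 0.06 0.0455 [635.72716682 134.35454076]
xyz [-0.07  0.35  4.83] ang [ 0.   -0.01  0.03]
xyz [-0.07  0.43  5.72] ang [ 0.   -0.01  0.03]
```

View pics/p.png

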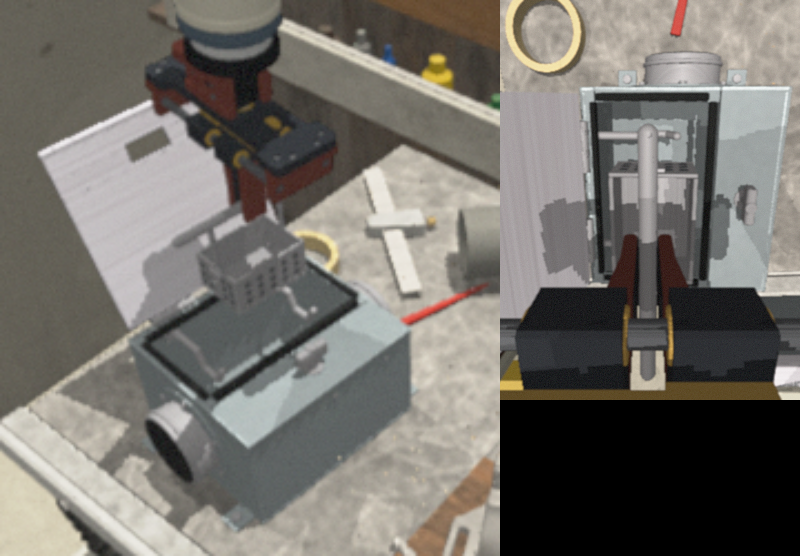

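The wrist view matches the predictions. The bar's far end is at (647,126), the hook tip is at (677,134), and the basket hangs straight over the mouth with the cover well back. I'll lower it.

>>> step_arm([
  {"claw": 1,"xyz": [-0.02,0.1,0.9],"angular": [0,0,0]},
  {"claw": 1,"xyz": [-0.05,0.15,1.8],"angular": [0,0,0]},
  {"claw": 1,"xyz": [-0.07,0.2,2.6],"angular": [0,0,0]},
  {"claw": 1,"xyz": [-0.07,0.26,3.3],"angular": [0,0,0]},
  {"claw": 1,"xyz": [-0.07,0.3,3.9],"angular": [0,0,0]},
  {"claw": 1,"xyz": [-0.07,0.33,4.4],"angular": [0,0,0]},
  {"claw": 1,"xyz": [-0.07,0.35,4.8],"angular": [0,0,0]},
  {"claw": 1,"xyz": [-0.07,0.35,4.8],"angular": [0,0,0]},
])

```text
clock: 11.7
tool_pos: [0.5137, 0.2195, 0.1236]
tcp_rot: [0.998, -0.047, 0.001, -0.043]
contact_force: [-1.1, 0.2, -1.1]
finger_gap: 0.0091
grip_force: 30.0
```

Run:
```python
from h import *
s=arm.get_state();print(s["tool_pos"],s["finger_gap"],s["grip_force"],s["contact_force"])
grip(trap([0,.023,.108]),YAW)
```

```text
[0.51374862 0.21949455 0.12359233] 0.009145764325369739 29.99936431646347 [-1.05138543  0.16508949 -1.12787363]
xyz [0.05 0.02 0.85] ang [0.02 0.04 0.02]
```

>>> step_arm([
  {"claw": 1,"xyz": [0.05,0.02,0.3],"angular": [0,0,0]},
  {"claw": 1,"xyz": [0.05,0.04,0.5],"angular": [0,0,0]},
  {"claw": 1,"xyz": [0.05,0.05,0.7],"angular": [0,0,0]},
  {"claw": 1,"xyz": [0.05,0.05,0.85],"angular": [0,0,0]},
  {"claw": 1,"xyz": [0.05,0.05,0.85],"angular": [0,0,0]},
])

```text
clock: 12.12
tool_pos: [0.5158, 0.2213, 0.0998]
tcp_rot: [0.998, -0.047, 0.002, -0.043]
contact_force: [0.0, 0.1, -1.6]
finger_gap: 0.0092
grip_force: 30.0
```

Run:
```python
from h import *
s=arm.get_state();print(s["tool_pos"],s["finger_gap"],s["grip_force"],s["contact_force"])
grip(trap([0,.023,.108]),YAW)
```

```text
[0.5158343  0.22134732 0.09976506] 0.009181381627557206 29.999252557754517 [ 0.04314845  0.07781932 -1.57786677]
xyz [-0.02  0.02  0.06] ang [0.   0.01 0.04]
```

>>> step_arm([
  {"claw": 1,"xyz": [0,0.02,0.08],"angular": [0,0,0]},
  {"claw": 1,"xyz": [0,0.02,0.12],"angular": [0,0,0]},
  {"claw": 1,"xyz": [0,0.02,0.12],"angular": [0,0,0]},
  {"claw": 0.72,"xyz": [0,0.02,0.12],"angular": [0,0,0]},
  {"claw": 0.72,"xyz": [0,0.02,0.12],"angular": [0,0,0]},
  {"claw": 0.72,"xyz": [0,0.02,0.12],"angular": [0,0,0]},
  {"claw": 0.72,"xyz": [0,0.02,0.12],"angular": [0,0,0]},
])

```text
clock: 12.7
tool_pos: [0.5164, 0.2212, 0.0971]
tcp_rot: [0.998, -0.047, 0.003, -0.044]
contact_force: [-0.2, 0.1, -0.5]
finger_gap: 0.0245
grip_force: 0.0
```

>>> step_arm([
  {"claw": 0.72,"xyz": [0,-0.02,-0.3],"angular": [0,0,0]},
  {"claw": 0.72,"xyz": [0,-0.1,-1.2],"angular": [0,0,0]},
  {"claw": 0.72,"xyz": [0,-0.2,-2.4],"angular": [0,0,0]},
  {"claw": 0.72,"xyz": [0,-0.3,-3.6],"angular": [0,0,0]},
  {"claw": 0.72,"xyz": [0,-0.4,-4.8],"angular": [0,0,0]},
  {"claw": 0.72,"xyz": [0,-0.5,-6],"angular": [0,0,0]},
  {"claw": 0.72,"xyz": [0,-0.6,-7.2],"angular": [0,0,0]},
  {"claw": 0.72,"xyz": [0,-0.7,-8.4],"angular": [0,0,0]},
])

```text
clock: 13.37
tool_pos: [0.5154, 0.2198, 0.3525]
tcp_rot: [0.998, -0.047, 0.003, -0.044]
contact_force: [0.9, 0.5, -0.3]
finger_gap: 0.0249
grip_force: 0.0
```

Run:
```python
from h import *
f=arm.grab_frame("wrist");b=f["image"][60:340,150:480];b=cv2.resize(b,(660,560));cv2.imwrite("pics/w4.png",b)
P=lambda p:(proj(f,trap(p))-[150,60])*2
for k in(-.078,0,.078):print("bar",P([k,.025,.108]))
print("wing",P([0.018,-.065,.158]),P([-.018,-.065,.158]))
s=arm.get_state();print(s["tool_pos"],s["contact_force"])
```

```text
bar [360.70321409 330.59116913]
bar [362.45051326 222.93286053]
bar [364.40987609 102.20843496]
wing [515.95256588 214.79719311] [510.38420835 274.66624761]
[0.51864256 0.22101895 0.36040912] [1.69804078 0.57829574 4.59717645]
```

View pics/w4.png

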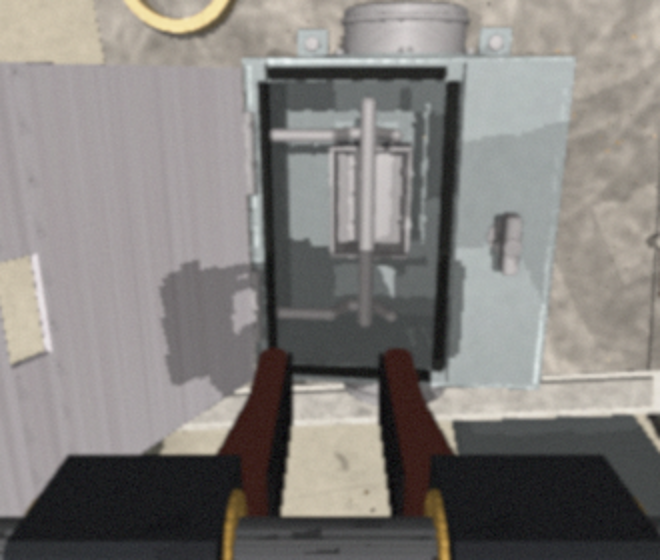

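The wrist view shows the bar resting across both hooks, with its ends at (369,99) and (365,325). That is within about 3 mm of the predicted seat. The wing, (512,214)–(510,273), lies along the trap's x. Next is the cover.

Run:
```python
from h import *
r=down(YAW-np.pi/2)
for p in([0,.022,.41],[0,.225,.41],[0,.225,.28],[0,.05,.28]):go(trap(p),r)
```

```text
xyz [-0.36 -0.08 -1.66] ang [-1.06 -0.14  0.05]
xyz [-0.34 -6.82 -1.03] ang [-1.06 -0.14  0.05]
xyz [-0.39 -6.42  3.28] ang [-1.06 -0.14  0.05]
xyz [-0.41 -0.61  2.74] ang [-1.06 -0.14  0.05]
```

>>> step_arm([
  {"claw": 1,"xyz": [-0.36,-0.1,-1.2],"angular": [-1,-0.1,0]},
  {"claw": 1,"xyz": [-0.36,-0.5,-1.66],"angular": [-1,-0.1,0]},
  {"claw": 1,"xyz": [-0.36,-1.7,-1.6],"angular": [-1,-0.1,0]},
  {"claw": 1,"xyz": [-0.36,-2.9,-1.5],"angular": [-1,-0.1,0]},
  {"claw": 1,"xyz": [-0.36,-4.1,-1.4],"angular": [-1,-0.1,0]},
  {"claw": 1,"xyz": [-0.36,-5.3,-1.2],"angular": [-1,-0.1,0]},
  {"claw": 1,"xyz": [-0.36,-6.8,-1.03],"angular": [-1,-0.1,0]},
  {"claw": 1,"xyz": [-0.36,-6.8,-1.03],"angular": [-1,-0.1,0]},
])

```text
clock: 14.08
tool_pos: [0.5231, 0.426, 0.3973]
tcp_rot: [0.999, -0.045, -0.004, -0.001]
contact_force: [-0.4, -1.1, -1.0]
finger_gap: 0.0006
grip_force: 0.0
```

Run:
```python
from h import *
r=down(YAW-np.pi/2)
s=arm.get_state();print(RT.T@(s["tool_pos"]-T0))
for p in([0,.225,.28],[0,.05,.28]):go(trap(p),r)
f=arm.grab_frame("scene");cv2.imwrite("pics/s5.png",cv2.resize(f["image"][40:300,100:380],(700,600)))
```

```text
[-0.00407947  0.22868263  0.39733692]
xyz [0.17 0.13 3.91] ang [-0.02  0.1   0.09]
xyz [0.13 5.96 3.9 ] ang [-0.02  0.1   0.09]
```

View pics/s5.png

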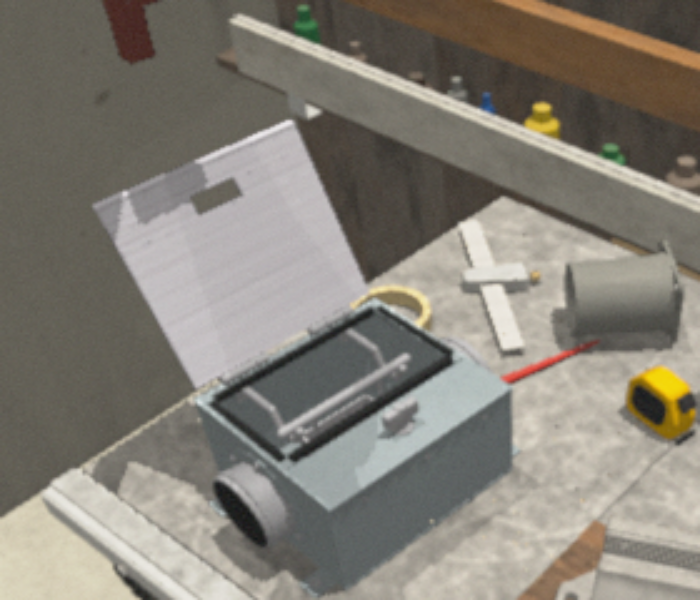

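The scene view shows the bar on both hooks, the wing lined up and the cover fully open at about 2.0 rad, with its corner at crop (290,122). The gripper isn't visible, so I'll check where it should project.

Run:
```python
from h import *
f=arm.grab_frame("scene");s=arm.get_state();print(proj(f,s["tool_pos"]),s["tool_pos"])
im=f["image"];u,v=proj(f,s["tool_pos"]).astype(int);print(im[max(0,v-40):v:8,u].tolist())
```

```text
[156.43494517  65.07771984] [0.52322631 0.42202026 0.39760908]
[[31, 36, 46], [45, 48, 67], [36, 42, 72], [37, 43, 74], [30, 47, 72]]
```

The tip projects to (156,65), and the dark red shape there is the finger. I'll go down behind the cover and pull.

>>> step_arm([
  {"claw": 1,"xyz": [0.15,0,1.2],"angular": [0,0,0]},
  {"claw": 1,"xyz": [0.15,0,2.4],"angular": [0,0,0]},
  {"claw": 1,"xyz": [0.15,0,3.4],"angular": [0,0,0]},
  {"claw": 1,"xyz": [0.15,0,3.9],"angular": [0,0,0]},
  {"claw": 1,"xyz": [0.15,0.2,3.9],"angular": [0,0,0]},
  {"claw": 1,"xyz": [0.15,0.6,3.9],"angular": [0,0,0]},
  {"claw": 1,"xyz": [0.15,1.1,3.9],"angular": [0,0,0]},
  {"claw": 1,"xyz": [0.15,1.6,3.9],"angular": [0,0,0]},
])

```text
clock: 14.85
tool_pos: [0.5241, 0.3721, 0.2844]
tcp_rot: [0.999, -0.047, -0.002, -0.002]
contact_force: [-0.5, 4.2, 4.9]
finger_gap: 0.0004
grip_force: 2.1
```

>>> step_arm([
  {"claw": 1,"xyz": [0,0.5,0],"angular": [0,0,0]},
  {"claw": 1,"xyz": [0,1.0,0],"angular": [0,0,0]},
  {"claw": 1,"xyz": [0,1.5,0],"angular": [0,0,0]},
  {"claw": 1,"xyz": [0,2.0,0],"angular": [0,0,0]},
  {"claw": 1,"xyz": [0,2.5,0],"angular": [0,0,0]},
  {"claw": 1,"xyz": [0,3.0,0],"angular": [0,0,0]},
])

```text
clock: 15.35
tool_pos: [0.514, 0.2812, 0.2808]
tcp_rot: [0.999, -0.047, -0.004, -0.0]
contact_force: [0.6, 2.1, -1.3]
finger_gap: 0.0008
grip_force: 0.7
```

Run:
```python
from h import *
s=arm.get_state();print(RT.T@(s["tool_pos"]-T0),s["contact_force"])
```

```text
[0.00094333 0.08363517 0.28081441] [ 0.59159951  2.05737364 -1.25596179]
```

>>> step_arm([
  {"claw": 1,"xyz": [0,0.5,0],"angular": [0,0,0]},
  {"claw": 1,"xyz": [0,1.0,0],"angular": [0,0,0]},
  {"claw": 1,"xyz": [0,1.5,0],"angular": [0,0,0]},
  {"claw": 1,"xyz": [0,2.0,0],"angular": [0,0,0]},
  {"claw": 1,"xyz": [0,2.5,0],"angular": [0,0,0]},
  {"claw": 1,"xyz": [0,2.8,0],"angular": [0,0,0]},
  {"claw": 1,"xyz": [0,2.8,0],"angular": [0,0,0]},
  {"claw": 1,"xyz": [0,2.8,0],"angular": [0,0,0]},
])

```text
clock: 16.02
tool_pos: [0.5069, 0.1988, 0.2814]
tcp_rot: [0.999, -0.047, -0.004, -0.0]
contact_force: [-0.0, -0.0, 0.0]
finger_gap: 0.0006
grip_force: 0.0
```

>>> step_arm([
  {"claw": 1,"xyz": [0,0,0],"angular": [0,0,0]},
  {"claw": 1,"xyz": [0,0,0],"angular": [0,0,0]},
  {"claw": 1,"xyz": [0,0,0],"angular": [0,0,0]},
  {"claw": 1,"xyz": [0,0,0],"angular": [0,0,0]},
  {"claw": 1,"xyz": [0,0,0],"angular": [0,0,0]},
  {"claw": 1,"xyz": [0,0,0],"angular": [0,0,0]},
  {"claw": 1,"xyz": [0,0,0],"angular": [0,0,0]},
  {"claw": 1,"xyz": [0,0,0],"angular": [0,0,0]},
])

```text
clock: 16.68
tool_pos: [0.5068, 0.1995, 0.2812]
tcp_rot: [0.999, -0.046, -0.004, -0.0]
contact_force: [-0.2, -0.1, -0.9]
finger_gap: 0.0004
grip_force: 0.0
```

Run:
```python
from h import *
s=arm.get_state();print(RT.T@(s["tool_pos"]-T0),s["contact_force"])
go(trap([0,-.01,.145]),down(YAW-np.pi/2))
f=arm.grab_frame("scene");cv2.imwrite("pics/s6.png",cv2.resize(f["image"][40:300,100:380],(700,600)))
```

```text
[0.00160496 0.00161382 0.28120084] [-0.18501788 -0.07600426 -0.86304702]
xyz [-0.02  0.39  4.54] ang [-0.    0.09  0.05]
```

View pics/s6.png

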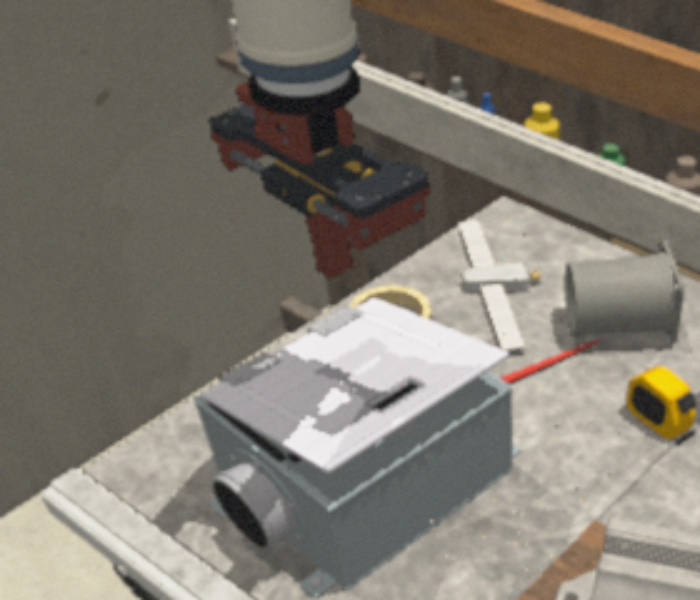

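The cover is still dropping, with its front edge about 40 mm up and the fingers clear above it. I'll follow it down to cover_mid.

>>> step_arm([
  {"claw": 1,"xyz": [-0.02,0.39,0.5],"angular": [0,0,0]},
  {"claw": 1,"xyz": [-0.02,0.39,1.0],"angular": [0,0,0]},
  {"claw": 1,"xyz": [-0.02,0.39,1.6],"angular": [0,0,0]},
  {"claw": 1,"xyz": [-0.02,0.39,2.2],"angular": [0,0,0]},
  {"claw": 1,"xyz": [-0.02,0.39,2.8],"angular": [0,0,0]},
  {"claw": 1,"xyz": [-0.02,0.39,3.4],"angular": [0,0,0]},
  {"claw": 1,"xyz": [-0.02,0.39,3.9],"angular": [0,0,0]},
  {"claw": 1,"xyz": [-0.02,0.39,4.2],"angular": [0,0,0]},
])

```text
clock: 17.4
tool_pos: [0.5033, 0.1876, 0.1536]
tcp_rot: [0.999, -0.046, -0.005, 0.0]
contact_force: [0.5, -0.8, 0.7]
finger_gap: 0.0003
grip_force: 0.0
```

>>> step_arm([
  {"claw": 1,"xyz": [0,0,0],"angular": [0,0,0]},
  {"claw": 1,"xyz": [0,0,0.1],"angular": [0,0,0]},
  {"claw": 1,"xyz": [0,0,0.2],"angular": [0,0,0]},
  {"claw": 1,"xyz": [0,0,0.3],"angular": [0,0,0]},
  {"claw": 1,"xyz": [0,0,0.4],"angular": [0,0,0]},
  {"claw": 1,"xyz": [0,0,0.4],"angular": [0,0,0]},
])

```text
clock: 17.9
tool_pos: [0.5039, 0.1879, 0.1431]
tcp_rot: [0.999, -0.046, -0.004, -0.0]
contact_force: [0.1, 0.3, -0.2]
finger_gap: 0.0007
grip_force: 0.0
```

Run:
```python
from h import *
s=arm.get_state();print(RT.T@(s["tool_pos"]-T0),s["contact_force"],s["moment"])
```

```text
[-1.17484856e-04 -1.01378871e-02  1.43101144e-01] [ 0.07008511  0.30739629 -0.20045935] [-0.01134686  0.15083715  0.0359757 ]
```

>>> step_arm([
  {"claw": 1,"xyz": [0,0,0.05],"angular": [0,0,0]},
  {"claw": 1,"xyz": [0,0,0.1],"angular": [0,0,0]},
  {"claw": 1,"xyz": [0,0,0.15],"angular": [0,0,0]},
  {"claw": 1,"xyz": [0,0,0.2],"angular": [0,0,0]},
  {"claw": 1,"xyz": [0,0,0.2],"angular": [0,0,0]},
])

```text
clock: 18.32
tool_pos: [0.5042, 0.1879, 0.1374]
tcp_rot: [0.999, -0.046, -0.004, -0.0]
contact_force: [-0.5, -1.3, 4.8]
finger_gap: 0.0005
grip_force: 2.1
```

>>> step_arm([
  {"claw": 1,"xyz": [0,0,0.04],"angular": [0,0,0]},
  {"claw": 1,"xyz": [0,0,0.08],"angular": [0,0,0]},
  {"claw": 1,"xyz": [0,0,0.08],"angular": [0,0,0]},
  {"claw": 1,"xyz": [0,0,0.08],"angular": [0,0,0]},
])

```text
clock: 18.65
tool_pos: [0.5042, 0.1879, 0.1362]
tcp_rot: [0.999, -0.046, -0.004, -0.0]
contact_force: [-3.3, -3.2, 15.3]
finger_gap: 0.0006
grip_force: 7.8
```

>>> step_arm([
  {"claw": 1,"xyz": [0,0,0.06],"angular": [0,0,0]},
  {"claw": 1,"xyz": [0,0,0.06],"angular": [0,0,0]},
  {"claw": 1,"xyz": [0,0,0.06],"angular": [0,0,0]},
  {"claw": 1,"xyz": [0,0,0.06],"angular": [0,0,0]},
  {"claw": 1,"xyz": [0,0,0.06],"angular": [0,0,0]},
  {"claw": 1,"xyz": [0,0,0.06],"angular": [0,0,0]},
])

```text
clock: 19.15
tool_pos: [0.5044, 0.1879, 0.136]
tcp_rot: [0.999, -0.046, -0.003, -0.0]
contact_force: [-10.0, -4.3, 32.6]
finger_gap: 0.0004
grip_force: 15.8
```

Run:
```python
from h import *
s=arm.get_state();print(s["tool_pos"],s["contact_force"])
f=arm.grab_frame("scene");cv2.imwrite("pics/s7.png",cv2.resize(f["image"][130:310,150:330],(600,600)))
```

```text
[0.50435463 0.18788986 0.13601693] [-10.02778067  -4.29451732  32.60093257]
```

View pics/s7.png

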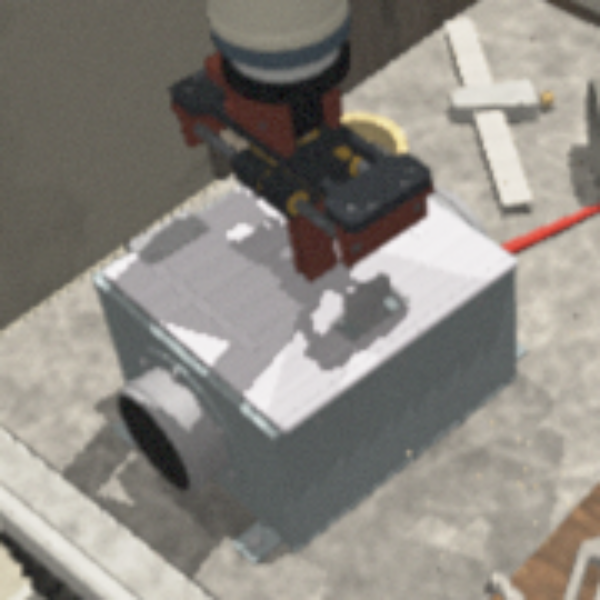

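The view shows the cover flush, the wing standing through the slot at (385,290), and the fingers pressing at cover_mid. The height has stopped at 0.136 with 33 N of push, so it is at the hard stop.

```bash
python3 -c "
from bench import arm
print(arm.job_done())"
```

```text
the job is handed in; nothing more can be done
None
```

The job is handed in: the basket hangs on both hooks, the wing is lined up and through the slot, and the fingers are holding the cover flush with about 33 N; the call returned no verdict.

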